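# Hang the tube caddy by its snap hook

## Task

Take the blue tube caddy by its yellow tab, press the red gate of its snap hook gently against the front of the brass eye so that it opens, and let the caddy down slowly so that it hangs from the eye with the gate snapped shut. Keep the caddy upright, never force the hook against the eye (stay below about 20 N), leave the other things where they are, and let go.

Things in the scene. Friction and masses are not known exactly. Their poses are not given: they have to be found in the camera images.
- caddy: The task's tube caddy, 0.25 to 0.4 kg: blue rack 76 x 100 mm (x, y), tube caps to 62 mm high, with a steel snap hook standing rigidly on it and a yellow tab on top. Origin: centre of its underside, z up. The hook lies in the caddy's x-z plane, 10 mm thick in y, 53 to 129 mm above the underside; red sprung gate on the +x side, solid spine on the -x side (inner face x = -16 mm).
- tab (a point): Centre of the yellow grip tab's hold, 146 mm above the caddy's underside, axes as the caddy's. The tab is 30 mm wide in x, 10 mm thick in y and reaches from 127 to 161 mm above the underside: pinch it across y from above, firmly (30 to 50 N), so that the caddy does not turn in the fingers.
- seat (a point): Where the centre of the eye's 8 mm bar lies when the caddy hangs: under the crown of the hook's bow, 114 mm above the underside at x = y = 0 of the caddy; axes as the caddy's. To get there the bar goes in through the gate 13 to 22 mm below this point, then up into the seat as the caddy is let down, and the gate snaps shut under it.
- nose (a point): Lower end of the hook's nose, 14 mm to +x of the seat and 8 mm below it; axes as the caddy's. The nose is 10 mm thick in x (9 to 19 mm from the seat). The bar must pass under it, and is clear behind it once the bar's centre is 9 mm or more to -x of this point.
- pivot (a point): Axis of the red gate, 13 mm to +x of the seat and 52 mm below it; axes as the caddy's. The gate, 6 mm thick, stands up 44 mm from here to just under the nose. An entering bar meets it with the bar's centre at x = +7 mm from here; after some 15 mm of pressing the bar is clear of the nose, after some 24 mm the gate is at its stop and the force rises steeply.
- gate (a joint): Angle of the red gate: 0 shut against the nose, grows as the gate swings inward, stop at 0.64 rad. Its spring shuts it: about 2 N at the bar to start it, about 5 N when open enough (about 0.5 rad).
- stand: Drip station, fixed to the bench: white tray (150 x 170 x 14 mm) below, an aluminium post with a blue block (top at 213 mm) at x = +125 mm, and a flat brass eye bolt that points from the block towards the stand's -x. Origin: on the bench straight below point eye_mid; x runs from the eye to the post.
- eye_mid (a point): Centre of the front arc of the level brass ring (8 mm bar, hole 44 mm), 195 mm above the bench, for the bolt at mid adjustment; axes as the stand's. The front arc is farthest from the post and runs along y. The bolt is fixed up to 28 mm farther out (-x) or in (+x) than this: not measured, feel for it. Its height and y are as here.
- rack: Grey tube rack without a hook, 76 x 100 x 62 mm high, red caps; bystander. Origin: centre of its underside.
- beaker: Glass beaker, 72 mm wide, 85 mm high; bystander. Origin: centre of its underside.
- reagent: White plastic bottle, 72 mm wide, 130 mm high; bystander. Origin: centre of its underside.
- green_bottle: Green glass bottle, 60 mm wide, 140 mm high; bystander. Origin: centre of its underside.
- tape: Red tape dispenser, 60 x 120 mm, about 82 mm high; bystander. Origin: centre of its underside.
- tipbox: Green box with clear lid, 87 x 122 x 63 mm high; bystander. Origin: centre of its underside.
Not all that is in view belongs to the job. Of the things like the caddy, leave any that is black; of the rest the larger one is meant.

How it is judged:
On the way, in this order (a step that is already met when the one before it is completed fails the run):
1. the caddy is lifted clear of the bench (height (world z) of caddy above 0.06 m), for 0.2 s.
2. the gate is pressed open against the eye (value of joint gate above 0.3 rad and contact force between caddy and stand above 0.5 N), for 0.05 s.
At the end, for the whole second after the job is handed in: The caddy hangs at rest from the front of the eye: gate shut (below 0.08 rad), seat within 7 mm of the eye's height, within 20 mm sideways and 42 mm along the stand's x of eye_mid, carried by the eye (more than 1 N), tilted less than 0.25 rad, slower than 0.05 m/s (value of joint gate below 0.08 rad and contact force between caddy and stand above 1 N and x of seat in the frame of eye_mid between -0.042 and 0.042 m and y of seat in the frame of eye_mid between -0.02 and 0.02 m and z of seat in the frame of eye_mid between -0.007 and 0.007 m and angle between caddy's own z axis and vertical below 0.25 rad and linear speed of caddy below 0.05 m/s); the robot touches nothing.
It fails at once if the hook is forced against the eye (more than 22 N) (contact force between caddy and stand above 22 N).
It fails at once if the caddy is tipped more than 0.5 rad (angle between caddy's own z axis and vertical above 0.5 rad).
It fails at once if a bystander is moved more than 25 mm (distance of any of rack, beaker, reagent, green_bottle, tape, tipbox from where it was at the start of the episode above 0.025 m).
It also fails if it takes over 64 s, if anything falls off the work surface, if the arm or the gripper's body presses on something with over 40 N, if the wrist force passes 120 N, or if a joint passes its speed limit or range.

## Robot

A 6-joint arm with a two-finger parallel gripper is mounted at the origin on the work surface. World frame = base frame: x ahead of the robot, y to its left, z up, the work surface at z = 0. Lengths are in m, angles in rad, forces in N, time in s.
With the tool pointing down it reaches from about 0.3 to 0.875 m from the base axis. Payload 6.4 kg.
Tool frame: the origin (TCP) lies on the front face of the gripper's body, between the roots of the fingers; the fingertips stand 73 mm ahead of it and the grasp point (between the pads) lies ctrl.pinch_z ahead of it (ctrl.pinch_z is the distance from the TCP to the grasp point, in m); z points along the fingers, x is the direction in which the jaws open and shut, and the axes are right-handed (so a half turn about z gives the same grasp; the last joint's range is limited). The gripper opens to 85 mm and grips with 20 to 120 N. Pads are 22 mm wide; open, the fingers measure 114 mm over their backs; the gripper's body (76 mm by 85 mm) begins 54 mm behind the grasp point. The pads swing forward as they close: fully open they stand 13 mm farther back than shut.
Start: joints at [1.061, 0.181, 1.607, -0, 1.354, -0.206], TCP at [0.172, 0.549, 0.304] pointing down, gripper open.
Joint ranges: [-2.99, 2.99], [-0.89, 2.07], [0.3, 2.58], [-1.14, 4.28], [0, 2.63], [-3.12, 3.12]. Speed limits (rad/s): [2.57, 2.57, 3.01, 3.14, 3.14, 3.14].

## Interface

Orientations are given as a unit quaternion [w, x, y, z].
In Python, from bench import ctrl gives the robot as it stands.
- The arm moves only by the tool move_arm, never from a script. Its argument "rows" is text: rows parted by semicolons, each of 7 numbers parted by spaces: the shift along the tool's x, y, z in cm, then the turn, a rotation vector about the tool's x, y, z in degrees, then the opening, from 0 (shut) to 1 (fully open). In form: x y z rx ry rz grip; .... A call has 1 to 20 rows; each row shifts and turns the commanded pose from where the row before left it, along the tool's axes as they then stand; what a row does not reach is not made up. A row lasts 1/10 s, in which the tool goes at most 50 mm and 8.59 degrees, less where a joint would pass 70% of its speed; a pose out of reach is approached as far as the arm can. A call with a gripper value outside its range is refused whole. The fingers move at their own pace and stop on an object; the grip force is fixed at half the most. Time passes only in rows, so rows that do not move let the fingers close. It gives the time, the measured TCP pose, the force and the opening at its end, in the units of the state.
- ctrl.get_obs(): the state, without advancing time (a new reading comes with each control period).
- ctrl.camera(name): name is "side" or "top" or "wrist"; returns a dict with "color" (420x560x3 uint8, blue, green, red), "fx", "fy", "cx", "cy" (pixels), "k1" (the pictures are not rectified: a ray, as slopes to the right and down, at radius r is drawn at 1 + k1 r^2 times it, then the intrinsics apply), "rvec" (rotation vector, rad) and "tvec" (3), from world to camera coordinates, as OpenCV has them. Camera axes: x right, y down, z forward; pixel columns grow to the right and rows downward; lengths in m; the calibration is good to about 2 mm. A picture is of the moment at which its call begins. There is no depth.
- ctrl.hand_in(): hands the job in, once; it reports no verdict.
Trained networks look in the newest picture that a camera, given by its name, has taken for a name from the list of things; names that differ only in an ending like _2 or _b are one class to them, and where a whole thing is asked for, a point or a joint stands for the part that bears it (a point fixed in the world has none). Each returns a list of dicts, best first, with "confidence" (0 to 1); they miss things now and then, are a little off and sometimes report something else, mostly with a low value. They report only what shows in the picture. A call takes as long as a camera call. They do not tell look-alikes from the thing itself.
- ctrl.look_for(camera, query): "bbox" ([left, top, right, bottom] in pixels, round what is visible of it).
- ctrl.trace(camera, query): "region" (420x560 bool, what is visible of it) and "bbox" ([left, top, right, bottom] in pixels, round what is visible of it).
The state is a dict: "time_s": time; "q": joint angles; "dq": joint speeds; "joint_efforts": joint torques, N m; "eef_pos": TCP position; "eef_rot": TCP orientation; "wrist_force": force on the tool from outside, world axes, zero at the start; "torque": the same for the moment, N m; "opening": opening from 0.0 (shut) to 1.0 (fully open).
Only numpy, scipy, OpenCV 4.12 (cv2) and the standard library are available. Lean on these libraries where they do the work, as an engineer would, in place of code of your own. Each camera call takes 0.05 s, during which the arm holds its last target.

## Working session

There is one attempt and no reset: what is moved stays moved. The work goes in short steps, Python scripts to look and compute and a tool call to move; the robot and the scene stay as the last step left them, time stands still between calls to the robot, and variables do not carry over. Pictures are saved under pics/ and viewed, and the job is handed in when it is done.

Besides the shell and the picture viewer there is one more tool, called after "Call:" by a JSON object that holds its "op" and its "data", one argument or row to a line. move_arm: Moves the arm, as the interface text tells. Its arguments: {"type":"object","properties":{"rows":{"type":"string"}},"required":["rows"]}

```bash
ls; mkdir -p pics; cat > h.py <<'E'
import numpy as np, cv2
from bench import ctrl
def cam(n):
    c=ctrl.camera(n); return c
def save(c,f): cv2.imwrite('pics/'+f,c['color'])
def ray(c,u,v):
    xd=np.array([(u-c['cx'])/c['fx'],(v-c['cy'])/c['fy']]); x=xd.copy()
    for _ in range(30): x=xd/(1+c['k1']*(x@x))
    R=cv2.Rodrigues(np.array(c['rvec'],float))[0]; t=np.array(c['tvec'],float).ravel()
    return -R.T@t, R.T@np.array([x[0],x[1],1.])
def atz(c,u,v,z):
    o,d=ray(c,u,v); return o+d*(z-o[2])/d[2]
def proj(c,p):
    R=cv2.Rodrigues(np.array(c['rvec'],float))[0]; t=np.array(c['tvec'],float).ravel()
    q=R@np.array(p,float)+t; s=q[:2]/q[2]; s=s*(1+c['k1']*(s@s))
    return np.array([c['fx']*s[0]+c['cx'],c['fy']*s[1]+c['cy']])
E
python3 - <<'E'
from h import *
print(ctrl.get_obs(), ctrl.pinch_z)
for n in ['side','top','wrist']:
    c=cam(n); save(c,n+'0.png'); print(n,c['fx'],c['k1'],ray(c,280,210))
    for q in ['caddy','tab','stand','rack','gate']:
        print(q,[(np.round(r['bbox']).tolist(),round(r['confidence'],2)) for r in ctrl.look_for(n,q)][:5])
E
```

```text
pics
{'time_s': 0.0, 'q': array([ 1.06071488e+00,  1.81549843e-01,  1.60804694e+00,  2.30009065e-06,
        1.35378393e+00, -2.06298451e-01]), 'dq': array([ 0.00011504,  0.00067173,  0.00087736,  0.00081378, -0.00026562,
        0.00012598]), 'joint_efforts': array([-5.28880028e-04, -4.44874048e+01, -3.51331902e+01, -3.34569722e-04,
        9.22830164e-03,  1.87899940e-05]), 'eef_pos': array([0.17176304, 0.54828446, 0.30296027]), 'eef_rot': array([ 3.69403400e-04,  8.05956436e-01,  5.91974176e-01, -8.14146305e-04]), 'wrist_force': array([ 0.48376486, -0.01170066, -0.53467655]), 'torque': array([-0.01288711,  0.03715676, -0.01328795]), 'opening': 0.996524560119809} 0.0539
side 389.81803128341204 -0.003432618160638423 (array([ 0.16352995, -0.79299271,  0.85883884]), array([ 0.29742023,  0.71711917, -0.63054492]))
caddy [([169.0, 137.0, 194.0, 182.0], 0.91), ([265.0, 176.0, 286.0, 193.0], 0.8), ([216.0, 156.0, 247.0, 198.0], 0.59)]
tab [([266.0, 164.0, 286.0, 195.0], 0.91), ([172.0, 137.0, 192.0, 184.0], 0.8), ([216.0, 153.0, 245.0, 200.0], 0.75)]
stand [([284.0, 197.0, 381.0, 302.0], 
[... 239 characters left out ...]
e-01,  5.40388052e-04, -9.91970646e-01]))
caddy [([180.0, 179.0, 204.0, 205.0], 0.8), ([151.0, 224.0, 191.0, 250.0], 0.62), ([98.0, 270.0, 138.0, 300.0], 0.58)]
tab [([97.0, 269.0, 136.0, 300.0], 0.85), ([152.0, 226.0, 190.0, 254.0], 0.73), ([180.0, 180.0, 203.0, 206.0], 0.64), ([145.0, 163.0, 168.0, 181.0], 0.57)]
stand [([298.0, 135.0, 353.0, 226.0], 0.87)]
rack [([222.0, 227.0, 257.0, 252.0], 0.86)]
gate []
wrist 345.1039809076589 0.02238068778752438 (array([0.10454973, 0.5701151 , 0.37554933]), array([ 0.26220232, -0.07665178, -0.96199786]))
caddy [([252.0, 248.0, 343.0, 375.0], 0.97)]
tab [([248.0, 252.0, 344.0, 376.0], 0.81)]
stand []
rack []
gate [([291.0, 295.0, 304.0, 323.0], 0.54)]
```

View pics/side0.png

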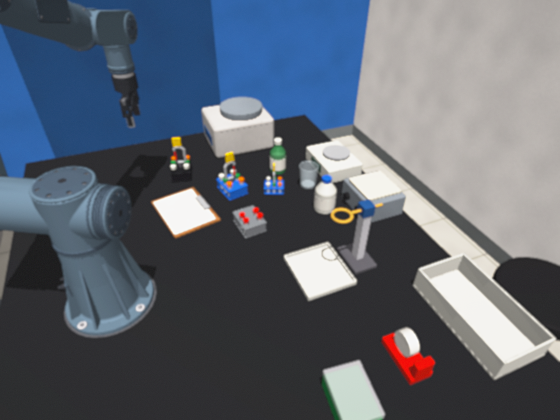

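View pics/top0.png

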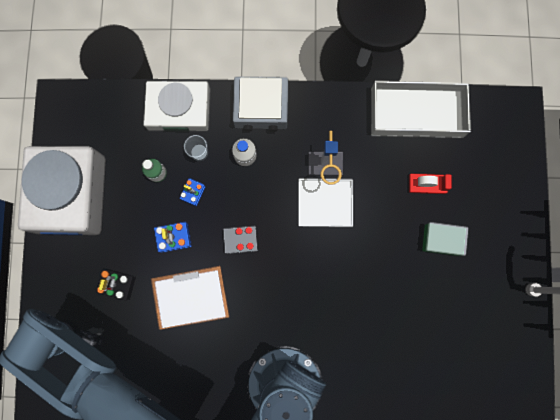

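View pics/wrist0.png

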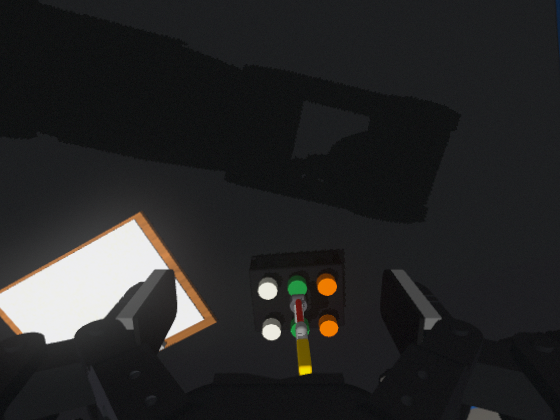

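```bash
python3 - <<'E'
import cv2
a=cv2.imread('pics/side0.png')[110:250,150:310]; cv2.imwrite('pics/sc0.png',cv2.resize(a,None,fx=4.2,fy=4.2,interpolation=cv2.INTER_CUBIC))
a=cv2.imread('pics/top0.png')[125:315,80:280]; cv2.imwrite('pics/tc0.png',cv2.resize(a,None,fx=3,fy=3,interpolation=cv2.INTER_CUBIC))
E
```

```text
(no output)
```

View pics/sc0.png

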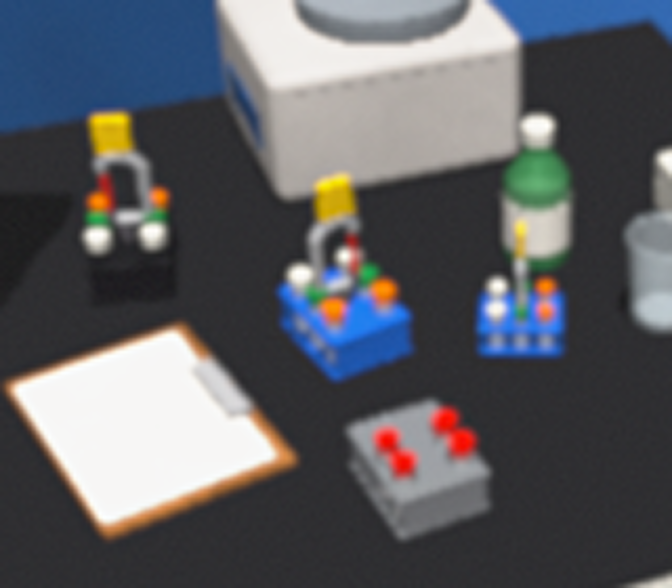

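View pics/tc0.png

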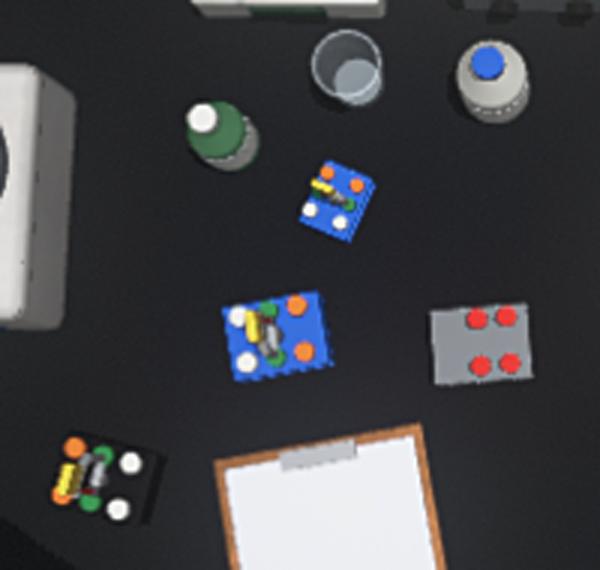

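Candidates: the black caddy (top 115,285; side 180,160), the large blue one (top 172,238; side 232,180), and the small blue one (top 192,191; side 275,182). I exclude the black one, and the larger blue one is meant, so I take top (172,238). Its red gate faces right in the side view, roughly world +x, which is towards the post. Now I measure.

```bash
python3 - <<'E'
from h import *
C={}
for n in ['side','top']:
    C[n]=cam(n); save(C[n],n+'1.png')
def mask(c,lo,hi,box):
    h=cv2.cvtColor(c['color'],cv2.COLOR_BGR2HSV); m=cv2.inRange(h,lo,hi); o=np.zeros_like(m); l,t,r,b=box; o[t:b,l:r]=m[t:b,l:r]; return o
def cen(m): 
    y,x=np.nonzero(m); return np.array([x.mean(),y.mean()]),len(x)
t,s=C['top'],C['side']
# blue rack rect
m=mask(t,(100,120,80),(125,255,255),(150,215,196,256))
pts=np.argwhere(m)[:,::-1].astype(np.float32)
r=cv2.minAreaRect(pts);print('blue',r,len(pts))
for z in (.03,.045,.05):
    bx=np.array([atz(t,*p,z) for p in cv2.boxPoints(r)]); print(z,bx.mean(0).round(4),[ (np.linalg.norm((bx[i]-bx[i-1])[:2]).round(4),np.degrees(np.arctan2(*(bx[i]-bx[i-1])[[1,0]])).round(1)) for i in range(4)])
my=mask(t,(22,120,100),(34,255,255),(150,215,196,256)); ms=mask(s,(22,120,100),(34,255,255),(215,145,250,175))
a,na=cen(my); b,nb=cen(ms); print('tab',a,na,b,nb)
def tri(c1,p1,c2,p2):
    o1,d1=ray(c1,*p1);o2,d2=ray(c2,*p2)
    k=np.linalg.lstsq(np.c_[d1,-d2],o2-o1,rcond=None)[0]; x1=o1+d1*k[0];x2=o2+d2*k[1]; return (x1+x2)/2,np.linalg.norm(x1-x2)
print(tri(t,a,s,b))
# eye ring
me=mask(t,(10,100,100),(28,255,255),(310,155,350,190)); y,x=np.nonzero(me); print('ring px',x.min(),x.max(),y.min(),y.max())
ms2=mask(s,(10,100,100),(28,255,255),(322,200,366,230)); y,x=np.nonzero(ms2); print('ring side',x.min(),x.max(),y.min(),y.max())
# tray
mt=mask(t,(0,0,150),(180,60,255),(290,170,360,232)); pts=np.argwhere(mt)[:,::-1].astype(np.float32); r=cv2.minAreaRect(pts); print('tray',r)
bx=np.array([atz(t,*p,.012) for p in cv2.boxPoints(r)]); print(bx.mean(0).round(4),bx.round(4),[ (np.linalg.norm((bx[i]-bx[i-1])[:2]).round(4),np.degrees(np.arctan2(*(bx[i]-bx[i-1])[[1,0]])).round(1)) for i in range(4)])
im=t['color'][125:235,285:365]; cv2.imwrite('pics/st_t.png',cv2.resize(im,None,fx=5,fy=5,interpolation=cv2.INTER_CUBIC))
im=s['color'][185:305,275:395]; cv2.imwrite('pics/st_s.png',cv2.resize(im,None,fx=4.5,fy=4.5,interpolation=cv2.INTER_CUBIC))
# black image
E
```

```text
blue ((172.03939819335938, 236.70680236816406), (26.195695877075195, 34.14795684814453), 79.2156982421875) 521
0.03 [0.4464 0.3558 0.03  ] [(np.float64(0.0823), np.float64(13.3)), (np.float64(0.1071), np.float64(-78.2)), (np.float64(0.0822), np.float64(-167.2)), (np.float64(0.1065), np.float64(101.8))]
0.045 [0.4452 0.3529 0.045 ] [(np.float64(0.0815), np.float64(13.3)), (np.float64(0.1062), np.float64(-78.2)), (np.float64(0.0814), np.float64(-167.2)), (np.float64(0.1056), np.float64(101.8))]
0.05 [0.4449 0.3519 0.05  ] [(np.float64(0.0813), np.float64(13.3)), (np.float64(0.1059), np.float64(-78.2)), (np.float64(0.0812), np.float64(-167.2)), (np.float64(0.1052), np.float64(101.8))]
tab [164.08888889 233.62222222] 45 [229.23529412 156.67058824] 85
(array([0.44664167, 0.35618023, 0.14574881]), np.float64(0.0009712675512116919))
ring px 321 341 155 183
ring side 330 361 207 223
tray ((325.5, 202.5), (47.0, 53.0), 90.0)
[ 0.5645 -0.1229  0.012 ] [[ 0.6382 -0.0382  0.012 ]
 [ 0.641  -0.2068  0.012 ]
 [ 0.4908 -0.2067  0.012 ]
 [ 0.4881 -0.0399  0.012 ]] [(np.float64(0.1501), np.float64(0.7)), (np.float64(0.1687), np.float64(-89.0)), (np.float64(0.1502), np.float64(179.9)), (np.float64(0.1668), np.float64(90.9))]
```

View pics/st_t.png

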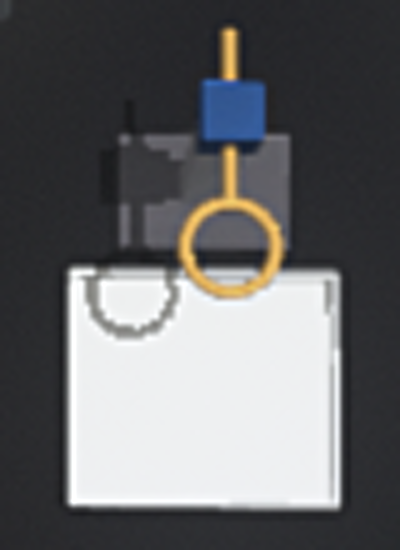

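View pics/st_s.png

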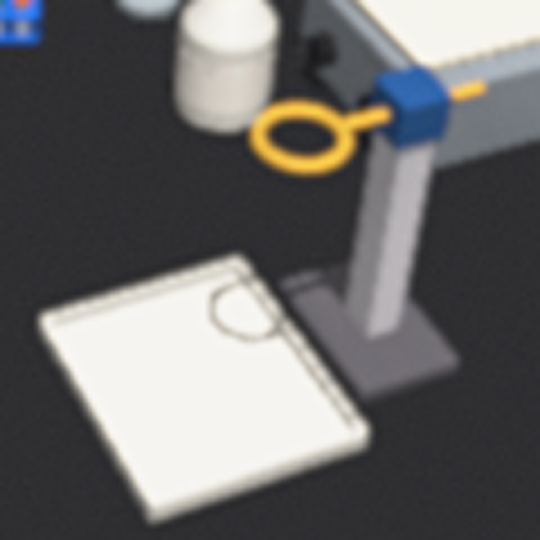

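```bash
python3 - <<'E'
from h import *
c=cam('top'); s=cam('side')
h=cv2.cvtColor(c['color'],cv2.COLOR_BGR2HSV)
m=cv2.inRange(h,(10,90,90),(30,255,255))[155:192,312:350]; 
big=cv2.resize(m,None,fx=1,fy=1)
p=np.argwhere(m[6:])[:,::-1].astype(np.float32)+[312,161]
# fit ring in world at z=.195 by radius 26
from scipy.optimize import least_squares
W=np.array([atz(c,*q,.195)[:2] for q in p])
r=least_squares(lambda a:np.hypot(*(W-a).T)-.026,W.mean(0),loss='soft_l1',f_scale=.004); print('ring centre',r.x,'rms',np.sqrt((r.fun**2).mean()),len(W))
fc=r.x-[.026,0]; print('front arc',fc)
print('block', atz(c,285+234/5,125+112/5,.213), 'far bolt',atz(c,285+229/5,125+30/5,.195))
print('side proj front',proj(s,[*fc,.195]),'centre',proj(s,[*r.x,.195]),'crop', (proj(s,[*r.x,.195])-[275,185])*4.5)
mb=cv2.inRange(h,(100,120,60),(125,255,255))[138:160,322:345]; q=np.argwhere(mb); print('blk px',q.min(0)+[138,322],q.max(0)+[138,322], atz(c,*(q.mean(0)[::-1]+[322,138]),.213))
print(ctrl.get_obs()['eef_rot'])
from scipy.spatial.transform import Rotation as R
print(R.from_quat(np.roll(ctrl.get_obs()['eef_rot'],-1)).as_matrix().round(3))
w=cam('wrist'); 
o=ctrl.get_obs(); T=R.from_quat(np.roll(o['eef_rot'],-1)).as_matrix(); print('cam in tool',T.T@(ray(w,280,210)[0]-o['eef_pos']),T.T@ray(w,280,210)[1])
E
```

```text
ring centre [ 0.62074146 -0.12173655] rms 0.0028266088757253303 157
front arc [ 0.59474146 -0.12173655]
block [ 0.69299338 -0.12308869  0.213     ] far bolt [ 0.74576709 -0.12183734  0.195     ]
side proj front [333.37047241 218.10704363] centre [341.99107515 215.76018834] crop [301.45983819 138.42084754]
blk px [141 325] [153 337] [ 0.69453602 -0.12083801  0.213     ]
[1.13743534e-05 8.05956937e-01 5.91974168e-01 3.45944413e-06]
[[ 0.299  0.954  0.   ]
 [ 0.954 -0.299 -0.   ]
 [-0.     0.    -1.   ]]
cam in tool [ 0.00026579 -0.07077703 -0.07166205] [0.00530344 0.2731292  0.96199675]
```

Call:
{"op": "move_arm", "data": {
  "rows": "-0.6 2 0 0 0 0 1; -1.26 3.99 0 0 0 0 1; -1.26 3.99 0 0 0 0 1; -1.26 3.99 0 0 0 0 1; -1.26 3.99 0 0 0 0 1; -1.26 3.99 0 0 0 0 1; -1.26 3.99 0 0 0 0 1; -1.26 3.99 0 0 0 0 1; -0.6 2 0 0 0 0 1; 0 0 0 0 0 -7.5 1; 0 0 0 0 0 -7.5 1; 0 0 0 0 0 -7.5 1; 0 0 0 0 0 -7.5 1; 0 0 0 0 0 0 1; 0 0 0 0 0 0 1"
}}

```text
time_s: 2.65
eef_pos: [0.4467, 0.3575, 0.3039]
eef_rot: [0.0, 0.627, 0.779, 0.0]
wrist_force: [-0.3, 1.0, 0.2]
opening: 0.999
```

```bash
cat >> h.py <<'E'
from scipy.spatial.transform import Rotation as Ro
def pose():
    o=ctrl.get_obs(); return o, Ro.from_quat(np.roll(o['eef_rot'],-1)).as_matrix()
E
python3 - <<'E'
from h import *
w=cam('wrist'); save(w,'w1.png'); o,T=pose()
print(o['eef_pos'],T.round(3).tolist(),o['q'].round(3),o['time_s'])
for p in [(.4464,.3562,.161),(.4464,.3562,.0)]: print(proj(w,p))
for n in ['tab','gate','caddy']: print(n,[(np.round(r['bbox']).tolist(),round(r['confidence'],2)) for r in ctrl.look_for('wrist',n)][:3])
E
```

```text
[0.44667788 0.35758005 0.30390178] [[-0.215, 0.977, 0.0], [0.977, 0.215, -0.0], [-0.0, 0.0, -1.0]] [ 0.468  0.175  1.614 -0.     1.353 -1.32 ] 2.7
[276.02432577 223.40991539]
[276.91054329 178.00360505]
tab [([229.0, 146.0, 333.0, 244.0], 0.88), ([419.0, 1.0, 559.0, 129.0], 0.63), ([172.0, 255.0, 240.0, 359.0], 0.56)]
gate [([524.0, 34.0, 557.0, 56.0], 0.91), ([201.0, 306.0, 212.0, 327.0], 0.64)]
caddy [([229.0, 147.0, 331.0, 249.0], 0.91), ([174.0, 251.0, 242.0, 355.0], 0.71), ([420.0, 0.0, 560.0, 129.0], 0.69)]
```

View pics/w1.png

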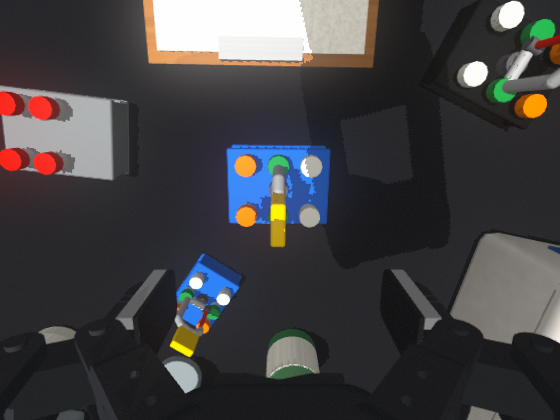

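The wrist view shows the large blue caddy centred at about (279,185), its edges parallel to the image. The yellow tab top spans (271–286, 193–247). The spine is on the near (-x) side and the gate is hidden on the +x side. The black caddy is at top right and the small blue one at (208,300).

```bash
python3 - <<'E'
from h import *
w=cam('wrist'); o,T=pose()
h=cv2.cvtColor(w['color'],cv2.COLOR_BGR2HSV); m=cv2.inRange(h,(20,120,60),(34,255,255)); m2=np.zeros_like(m); m2[180:255,260:300]=m[180:255,260:300]
p=np.argwhere(m2); print(p.min(0),p.max(0)); print(cv2.minAreaRect(p[:,::-1].astype(np.float32)))
for z in (.161,):
  q=(p.min(0)+p.max(0))/2; X=atz(w,q[1]+.0,q[0],z); print(X, 'tool delta cm',100*T.T@(X-o['eef_pos']))
mb=cv2.inRange(h,(100,120,60),(125,255,255)); m3=np.zeros_like(mb); m3[140:230,222:340]=mb[140:230,222:340]; p=np.argwhere(m3); print('blue',p.min(0),p.max(0),cv2.minAreaRect(p[:,::-1].astype(np.float32)))
im=w['color'][130:260,210:350]; cv2.imwrite('pics/w1c.png',cv2.resize(im,None,fx=4.5,fy=4.5,interpolation=cv2.INTER_CUBIC))
E
```

```text
[194 270] [247 285]
((277.5, 220.5), (53.0, 15.0), 90.0)
[0.44422926 0.35673699 0.161     ] tool delta cm [-0.02920492 -0.26038915 14.29297808]
blue [144 226] [224 330] ((277.6596984863281, 183.78829956054688), (104.09455871582031, 79.44441986083984), 0.6437456607818604)
```

View pics/w1c.png

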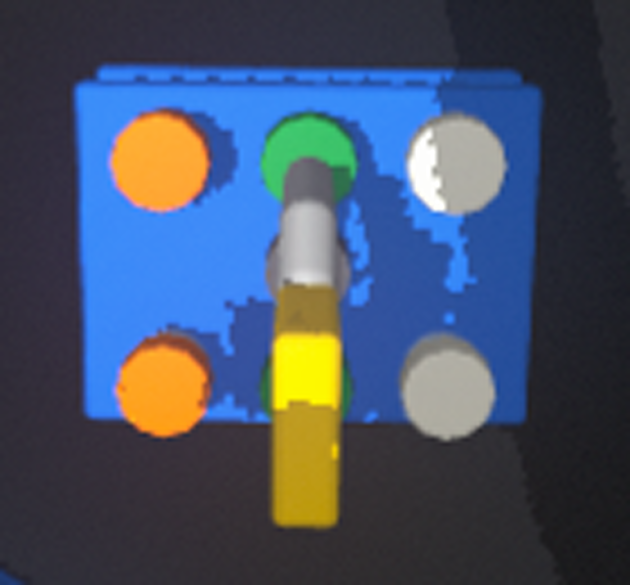

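The tab is centred under the tool to within 1 mm, so I go down 10.4 cm and pinch.

Call:
{"op": "move_arm", "data": {
  "rows": "0 0 1 0 0 0 1; 0 0 2 0 0 0 1; 0 0 2 0 0 0 1; 0 0 2 0 0 0 1; 0 0 2 0 0 0 1; 0 0 1 0 0 0 1; 0 0 0.4 0 0 0 1; 0 0 0 0 0 0 1; 0 0 0 0 0 0 0; 0 0 0 0 0 0 0; 0 0 0 0 0 0 0; 0 0 0 0 0 0 0; 0 0 0 0 0 0 0; 0 0 0 0 0 0 0; 0 0 0 0 0 0 0; 0 0 0 0 0 0 0"
}}

```text
time_s: 4.5
eef_pos: [0.447, 0.3575, 0.2002]
eef_rot: [0.0, 0.625, 0.78, 0.0]
wrist_force: [-0.2, -1.2, 1.6]
opening: 0.107
```

```bash
python3 - <<'E'
from h import *
w=cam('wrist'); save(w,'w2.png'); s=cam('side'); o,T=pose(); print(o['eef_pos'],o['opening'],o['wrist_force'],o['torque'])
im=s['color'][110:220,180:290]; cv2.imwrite('pics/s2.png',cv2.resize(im,None,fx=5,fy=5,interpolation=cv2.INTER_CUBIC))
E
```

```text
[0.44697097 0.35755863 0.20016779] 0.10854400772790583 [ 1.72338204 -1.55296605  2.96815579] [-0.16266128 -0.09646138 -0.02333058]
```

View pics/w2.png

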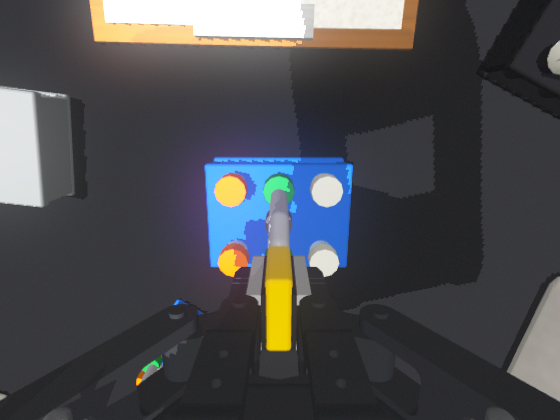

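View pics/s2.png

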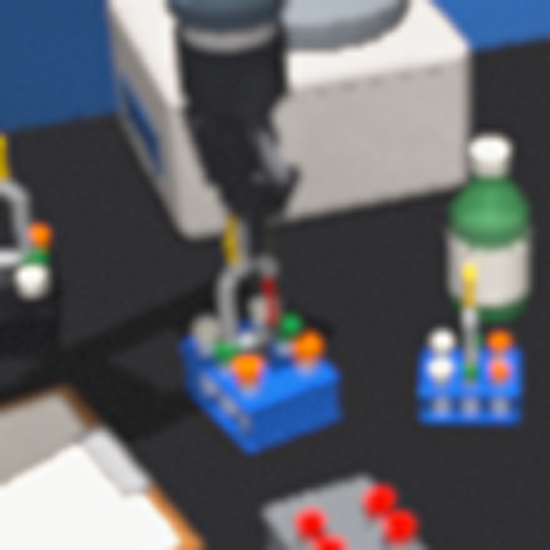

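The tab is held, with an opening of 0.108, about 9.2 mm, which fits its 10 mm thickness. In the side view the hook's red gate is on the +x side. Lifting.

Call:
{"op": "move_arm", "data": {
  "rows": "0 0 -0.3 0 0 0 0; 0 0 -0.6 0 0 0 0; 0 0 -1 0 0 0 0; 0 0 -1.5 0 0 0 0; 0 0 -1.5 0 0 0 0; 0 0 -1.5 0 0 0 0; 0 0 -1.5 0 0 0 0; 0 0 -1 0 0 0 0; 0 0 -0.6 0 0 0 0; 0 0 -0.35 0 0 0 0; 0 0 0 0 0 0 0; 0 0 0 0 0 0 0; 0 0 0 0 0 0 0; 0 0 0 0 0 0 0"
}}

```text
time_s: 6.0
eef_pos: [0.4465, 0.3574, 0.2977]
eef_rot: [-0.0, 0.625, 0.78, -0.001]
wrist_force: [0.2, 0.5, -2.9]
opening: 0.106
```

```bash
python3 - <<'E'
from h import *
w=cam('wrist'); save(w,'w3.png'); s=cam('side'); o,T=pose(); print(o['eef_pos'],o['opening'],o['wrist_force'],o['torque'])
im=s['color'][80:200,180:300]; cv2.imwrite('pics/s3.png',cv2.resize(im,None,fx=5,fy=5,interpolation=cv2.INTER_CUBIC))
E
```

```text
[0.44661312 0.35748462 0.29798871] 0.11026959517805779 [-0.75242337  0.21270601 -2.89948629] [0.01758807 0.02117247 0.06427091]
```

View pics/s3.png

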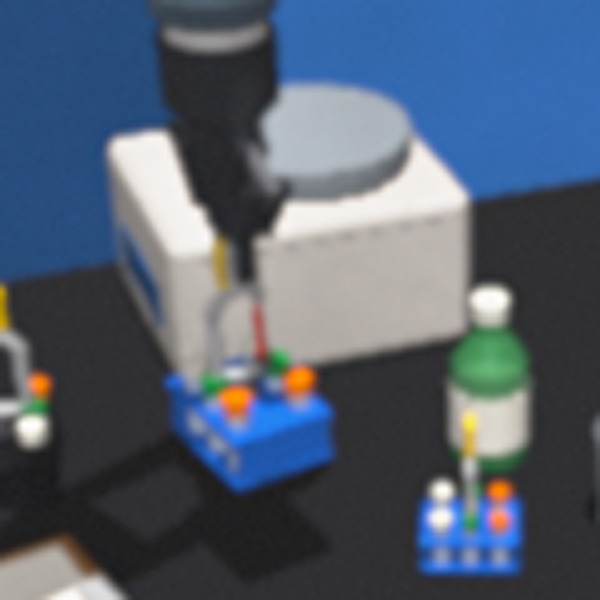

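View pics/w3.png

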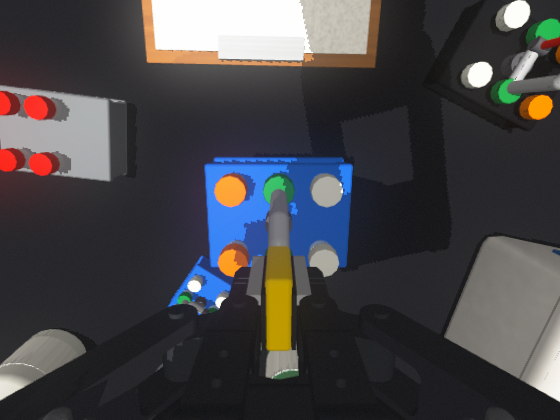

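The caddy hangs level in the grip, weighs 2.9 N and has not slipped. Next I travel to a spot 30 mm in front of the eye.

Call:
{"op": "move_arm", "data": {
  "rows": "-0.7 0 0 0 0 0 0; -1.5 0 0 0 0 0 0; -2.3 0 0 0 0 0 0; -3 -0.1 0 0 0 0 0; -3.5 -0.1 0 0 0 0 0; -3.5 -0.1 0 0 0 0 0; -3.5 -0.1 0 0 0 0 0; -3.5 -0.1 0 0 0 0 0; -3.5 -0.1 0 0 0 0 0; -3.5 -0.1 0 0 0 0 0; -3.5 -0.1 0 0 0 0 0; -3.5 -0.1 0 0 0 0 0; -3.5 -0.1 0 0 0 0 0; -3.2 0 0 0 0 0 0; -2.7 0 0 0 0 0 0; -2 0 0 0 0 0 0; -1.2 0 0 0 0 0 0; -0.4 0 0 0 0 0 0; 0 0 0 0 0 0 0; 0 0 0 0 0 0 0"
}}

```text
time_s: 8.1
eef_pos: [0.5424, -0.1172, 0.2983]
eef_rot: [-0.0, 0.625, 0.781, 0.0]
wrist_force: [0.2, -0.1, -3.4]
opening: 0.109
```

Call:
{"op": "move_arm", "data": {
  "rows": "0 0 0 0 0 2 0; 0 0 0 0 0 4 0; 0 0 0 0 0 4 0; 0 0 0 0 0 2 0; 0 0 0 0 0 0 0; 0 0 0 0 0 0 0; 0 0 0 0 0 0 0"
}}

```text
time_s: 8.8
eef_pos: [0.5427, -0.1175, 0.2984]
eef_rot: [0.0, 0.703, 0.711, 0.0]
wrist_force: [0.1, -0.3, -2.9]
opening: 0.105
```

```bash
python3 - <<'E'
from h import *
w=cam('wrist'); save(w,'w4.png'); s=cam('side');t=cam('top'); o,T=pose(); print(o['eef_pos'],T.round(3).tolist(),o['opening'],o['wrist_force'],o['torque'])
im=s['color'][150:270,270:390]; cv2.imwrite('pics/s4.png',cv2.resize(im,None,fx=5,fy=5,interpolation=cv2.INTER_CUBIC))
im=t['color'][125:235,275:385]; cv2.imwrite('pics/t4.png',cv2.resize(im,None,fx=5,fy=5,interpolation=cv2.INTER_CUBIC))
save(s,'s4f.png')
E
```

```text
[ 0.54267908 -0.11782098  0.298378  ] [[-0.011, 1.0, -0.0], [1.0, 0.011, 0.0], [0.0, -0.0, -1.0]] 0.10386654817949723 [-0.07342893  0.53348165 -2.90759176] [-0.03294493  0.02968737  0.00572036]
```

View pics/s4.png

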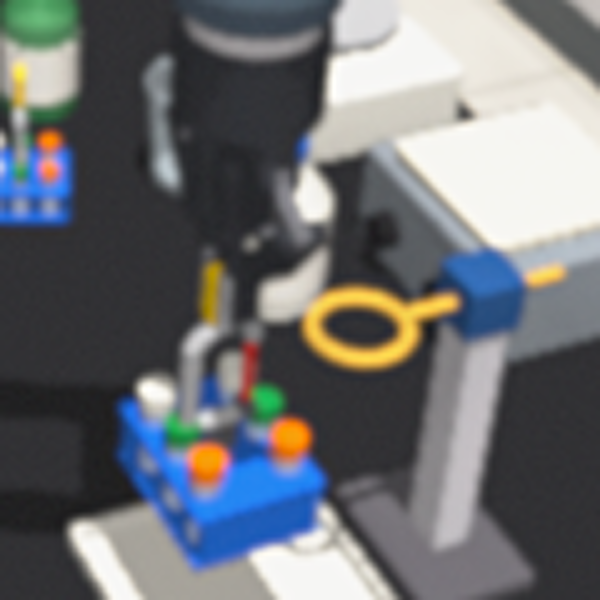

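View pics/t4.png

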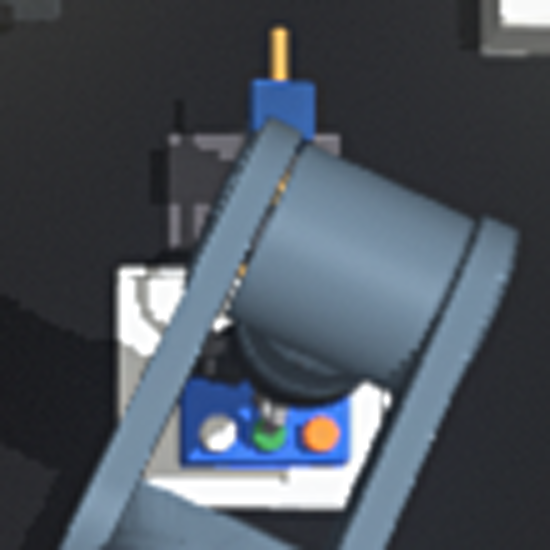

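View pics/w4.png

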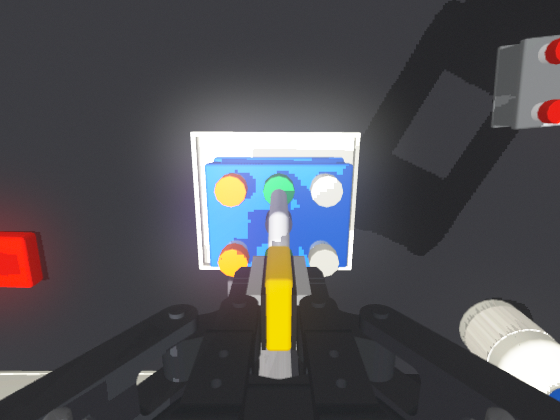

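```bash
python3 - <<'E'
from h import *
s=cam('side'); o,T=pose(); P=o['eef_pos']; base=np.array([P[0],P[1],P[2]-.2002])
def cr(p): return ((proj(s,p)-[270,150])*5).round(0)
for n,d in dict(tabtop=(0,0,.161),tabL=(-.015,0,.161),tabLb=(-.015,0,.13),seat=(0,0,.114),nose=(.014,0,.106),pivot=(.013,0,.062),gateouter=(.016,0,.08),spine=(-.016,0,.09),cornLL=(-.038,-.05,.0),cornR=(.038,-.05,0),cornB=(-.038,.05,.045)).items(): print(n,cr(base+d))
im=s['color'].copy()
im=cv2.resize(im[150:270,270:390],None,fx=6,fy=6,interpolation=cv2.INTER_CUBIC)
def q(p): return tuple(int(v) for v in ((proj(s,p)-[270,150]+.5)*6))
for d in [(0,0,.114),(.014,0,.106),(.013,0,.062),(-.038,-.05,0),(.038,-.05,0),(.038,.05,0)]: cv2.circle(im,q(base+d),3,(255,0,255),-1)
for d in [(.5947,-.1217,.195),(.6207,-.1217,.195),(.6207,-.1477,.195),(.6207,-.0957,.195),(.6467,-.1217,.195)]: cv2.circle(im,q(d),3,(0,255,0),-1)
cv2.imwrite('pics/s5.png',im[:600])
E
```

```text
tabtop [233. 263.]
tabL [206. 270.]
tabLb [203. 318.]
seat [227. 335.]
nose [250. 340.]
pivot [243. 403.]
gateouter [250. 377.]
spine [197. 377.]
cornLL [191. 574.]
cornR [318. 535.]
cornB [117. 393.]
```

View pics/s5.png

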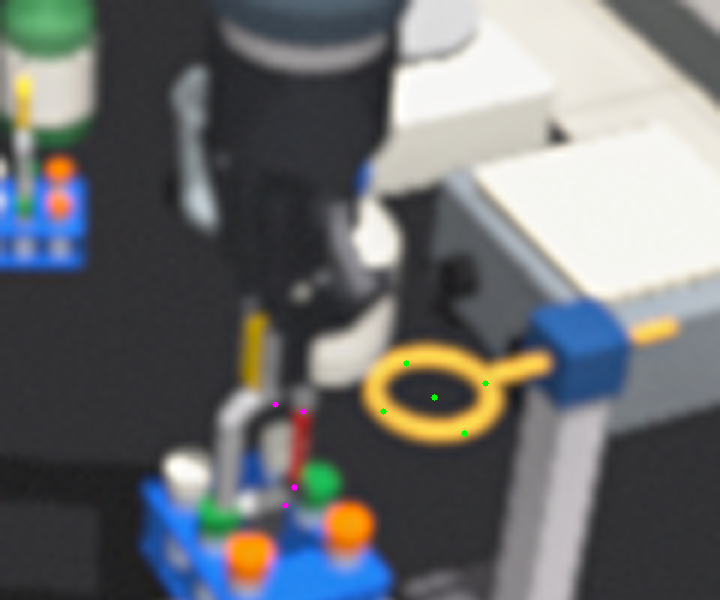

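The projections fit the picture. The nose falls at (303,411) on the top end of the red gate, and the ring dots lie on the brass. The expected gap from gate to bar is about 32 mm. I centre y and approach to about 8 mm.

Call:
{"op": "move_arm", "data": {
  "rows": "-0.1 0.3 0 0 0 0 0; -0.15 0.6 0 0 0 0 0; -0.1 0.6 0 0 0 0 0; 0 0.5 0 0 0 0 0; 0 0.3 0 0 0 0 0; 0 0.1 0 0 0 0 0; 0 0 0 0 0 0 0; 0 0 0 0 0 0 0"
}}

```text
time_s: 9.8
eef_pos: [0.5666, -0.1211, 0.2983]
eef_rot: [-0.0, 0.703, 0.711, -0.0]
wrist_force: [-0.1, 0.4, -3.4]
opening: 0.11
```

Call:
{"op": "move_arm", "data": {
  "rows": "0 0.2 0 0 0 0 0; 0 0.2 0 0 0 0 0; 0 0.1 0 0 0 0 0; 0 0.1 0 0 0 0 0; 0 0 0 0 0 0 0; 0 0 0 0 0 0 0"
}}

```text
time_s: 10.4
eef_pos: [0.5727, -0.1211, 0.2983]
eef_rot: [-0.0, 0.703, 0.711, -0.0]
wrist_force: [-0.9, -0.3, -4.0]
opening: 0.109
```

Call:
{"op": "move_arm", "data": {
  "rows": "0 0.1 0 0 0 0 0; 0 0.1 0 0 0 0 0; 0 0.1 0 0 0 0 0; 0 0 0 0 0 0 0; 0 0 0 0 0 0 0"
}}

```text
time_s: 10.9
eef_pos: [0.5755, -0.1211, 0.2983]
eef_rot: [-0.0, 0.703, 0.711, -0.0]
wrist_force: [-2.7, -0.8, -2.3]
opening: 0.104
```

Call:
{"op": "move_arm", "data": {
  "rows": "0 0.1 0 0 0 0 0; 0 0.1 0 0 0 0 0; 0 0.1 0 0 0 0 0; 0 0 0 0 0 0 0; 0 0 0 0 0 0 0"
}}

```text
time_s: 11.4
eef_pos: [0.5787, -0.1211, 0.2983]
eef_rot: [-0.0, 0.703, 0.711, -0.0]
wrist_force: [-2.3, 0.1, -3.4]
opening: 0.108
```

```bash
python3 - <<'E'
from h import *
s=cam('side'); o,T=pose(); print(o['eef_pos'],o['wrist_force'],o['torque'])
im=cv2.resize(s['color'][175:255,285:385],None,fx=7,fy=7,interpolation=cv2.INTER_CUBIC); cv2.imwrite('pics/s6.png',im)
E
```

```text
[ 0.57866095 -0.12107418  0.29826262] [-2.40664386  0.39406858 -1.14710115] [0.00594804 0.49837327 0.01713515]
```

View pics/s6.png

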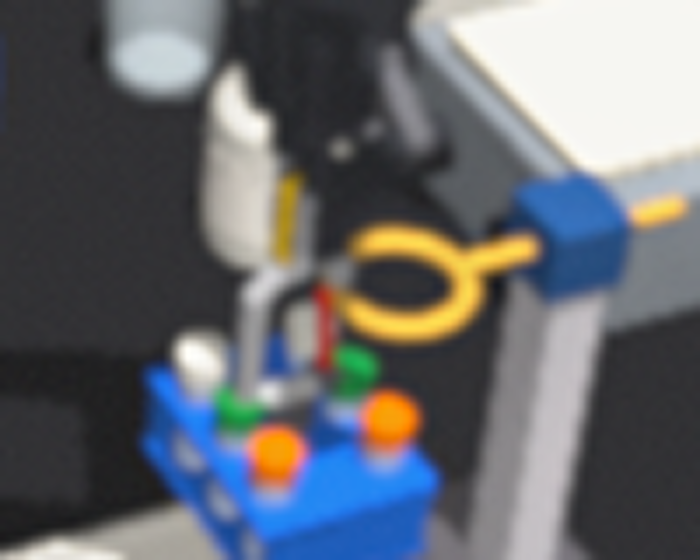

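The picture shows the brass arc touching the red gate just under the nose. The force is 2.4 N and contact came at TCP x of about 0.5745, as predicted. The target is about 19 mm of pressing.

Call:
{"op": "move_arm", "data": {
  "rows": "0 0.1 0 0 0 0 0; 0 0.1 0 0 0 0 0; 0 0.1 0 0 0 0 0; 0 0.1 0 0 0 0 0; 0 0.1 0 0 0 0 0; 0 0.1 0 0 0 0 0; 0 0 0 0 0 0 0"
}}

```text
time_s: 12.15
eef_pos: [0.5847, -0.121, 0.2983]
eef_rot: [-0.0, 0.703, 0.711, -0.0]
wrist_force: [-3.8, 0.5, -2.5]
opening: 0.108
```

Call:
{"op": "move_arm", "data": {
  "rows": "0 0.1 0 0 0 0 0; 0 0.1 0 0 0 0 0; 0 0.1 0 0 0 0 0; 0 0.1 0 0 0 0 0; 0 0.1 0 0 0 0 0; 0 0 0 0 0 0 0"
}}

```text
time_s: 12.75
eef_pos: [0.5897, -0.1209, 0.2981]
eef_rot: [-0.0, 0.703, 0.711, -0.0]
wrist_force: [-3.8, 0.1, -3.1]
opening: 0.11
```

Call:
{"op": "move_arm", "data": {
  "rows": "0 0.1 0 0 0 0 0; 0 0.1 0 0 0 0 0; 0 0.1 0 0 0 0 0; 0 0.1 0 0 0 0 0; 0 0 0 0 0 0 0; 0 0 0 0 0 0 0"
}}

```text
time_s: 13.35
eef_pos: [0.5937, -0.1209, 0.2981]
eef_rot: [-0.0, 0.703, 0.711, -0.0]
wrist_force: [-3.4, 0.5, -4.2]
opening: 0.107
```

```bash
python3 - <<'E'
from h import *
s=cam('side'); o,T=pose(); print(o['eef_pos'],o['wrist_force'],o['torque'])
im=cv2.resize(s['color'][175:255,285:385],None,fx=7,fy=7,interpolation=cv2.INTER_CUBIC); cv2.imwrite('pics/s7.png',im)
E
```

```text
[ 0.59366984 -0.12090651  0.29814473] [-5.00411028 -0.29289519 -4.88735029] [-0.00610654  0.8330599   0.01605992]
```

View pics/s7.png

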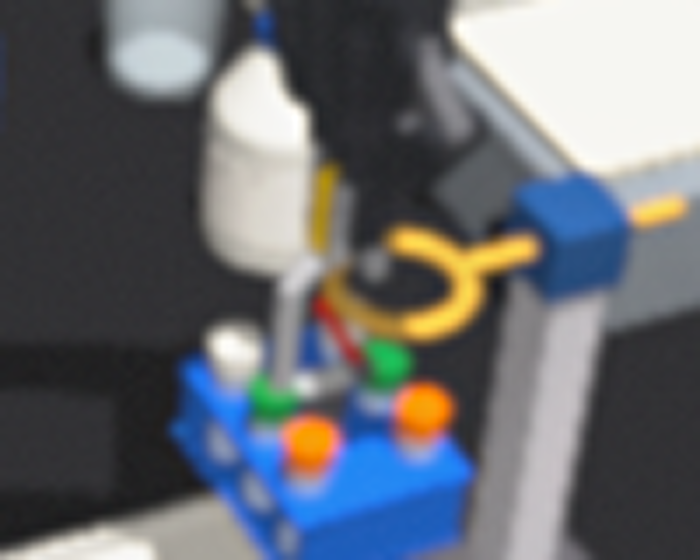

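The gate is swung inward (red, leaning left at 335,325), the bar is inside the bow, and the nose tip shows inside the ring. The press force is about 4–5 N. Now I let it down slowly.

Call:
{"op": "move_arm", "data": {
  "rows": "0 0 0.1 0 0 0 0; 0 0 0.1 0 0 0 0; 0 0 0.1 0 0 0 0; 0 0 0.1 0 0 0 0; 0 0 0.1 0 0 0 0; 0 0 0.1 0 0 0 0; 0 0 0.1 0 0 0 0; 0 0 0.1 0 0 0 0; 0 0 0 0 0 0 0"
}}

```text
time_s: 14.3
eef_pos: [0.5937, -0.1209, 0.2898]
eef_rot: [-0.0, 0.703, 0.711, 0.0]
wrist_force: [-1.5, -0.7, -8.6]
opening: 0.111
```

Call:
{"op": "move_arm", "data": {
  "rows": "0 0 0.1 0 0 0 0; 0 0 0.1 0 0 0 0; 0 0 0.1 0 0 0 0; 0 0 0.1 0 0 0 0; 0 0 0.1 0 0 0 0; 0 0 0 0 0 0 0; 0 0 0 0 0 0 0"
}}

```text
time_s: 15.0
eef_pos: [0.594, -0.121, 0.2858]
eef_rot: [0.0, 0.703, 0.711, 0.0]
wrist_force: [-0.6, -0.3, -4.1]
opening: 0.107
```

```bash
python3 - <<'E'
from h import *
s=cam('side'); o,T=pose(); print(o['eef_pos'],o['wrist_force'],o['torque'])
im=cv2.resize(s['color'][175:255,285:385],None,fx=7,fy=7,interpolation=cv2.INTER_CUBIC); cv2.imwrite('pics/s8.png',im)
E
```

```text
[ 0.59393987 -0.12096718  0.28573122] [ 0.67602524 -0.96319724 -3.39119321] [ 0.0320907  -0.02346461  0.01228746]
```

View pics/s8.png

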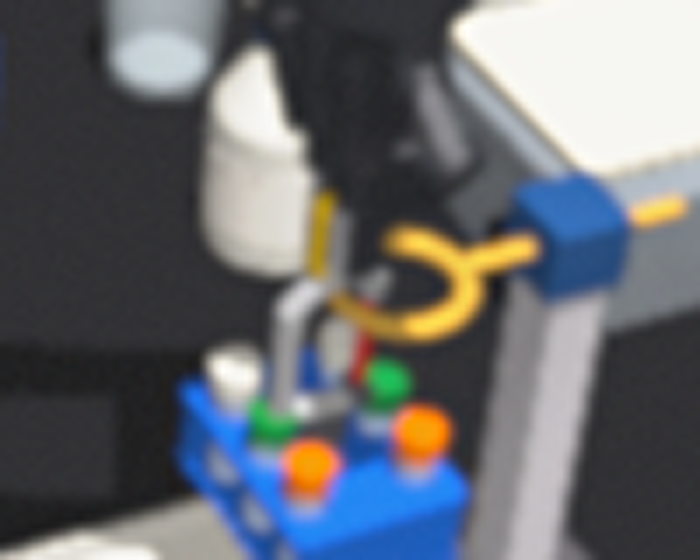

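The gate has snapped shut: the red gate is upright again behind the arc at (362,330), and the lateral force and moment are zero. About 4.5 mm remains before the crown rests on the bar.

Call:
{"op": "move_arm", "data": {
  "rows": "0 0 0.1 0 0 0 0; 0 0 0.1 0 0 0 0; 0 0 0.1 0 0 0 0; 0 0 0 0 0 0 0; 0 0 0 0 0 0 0"
}}

```text
time_s: 15.55
eef_pos: [0.5937, -0.1209, 0.2823]
eef_rot: [-0.0, 0.703, 0.711, -0.0]
wrist_force: [-0.3, 0.6, -3.2]
opening: 0.113
```

Call:
{"op": "move_arm", "data": {
  "rows": "0 0 0.05 0 0 0 0; 0 0 0.05 0 0 0 0; 0 0 0 0 0 0 0; 0 0 0 0 0 0 0"
}}

```text
time_s: 15.95
eef_pos: [0.5937, -0.1209, 0.2814]
eef_rot: [-0.0, 0.703, 0.711, -0.0]
wrist_force: [-0.1, 0.8, -4.1]
opening: 0.107
```

Call:
{"op": "move_arm", "data": {
  "rows": "0 0 0.05 0 0 0 0; 0 0 0.05 0 0 0 0; 0 0 0 0 0 0 0; 0 0 0 0 0 0 0"
}}

```text
time_s: 16.35
eef_pos: [0.5938, -0.121, 0.2807]
eef_rot: [0.0, 0.703, 0.711, 0.0]
wrist_force: [-1.1, 0.1, -1.2]
opening: 0.11
```

```bash
python3 - <<'E'
from h import *
import numpy as np
f=[]
for i in range(3):
    s=cam('side'); o,T=pose(); f.append(o['wrist_force'])
print(o['eef_pos'],np.mean(f,0),f,o['torque'])
E
```

```text
[ 0.59381093 -0.12095677  0.2806478 ] [-0.70534054  0.27084355 -1.1352079 ] [array([-0.45643284,  0.50608665, -0.60487636]), array([-0.54274433,  0.68985326, -1.90699007]), array([-1.11684444, -0.38340926, -0.89375727])] [-0.00535768  0.09309644 -0.02811941]
```

The weight is starting to pass to the eye, so I go down a little more, in half millimetres.

Call:
{"op": "move_arm", "data": {
  "rows": "0 0 0.05 0 0 0 0; 0 0 0 0 0 0 0; 0 0 0 0 0 0 0"
}}

```text
time_s: 16.8
eef_pos: [0.5938, -0.121, 0.2804]
eef_rot: [0.0, 0.703, 0.711, 0.0]
wrist_force: [-2.1, 0.7, 3.0]
opening: 0.11
```

```bash
python3 - <<'E'
from h import *
f=[];q=[]
for i in range(5):
    s=cam('side'); o,T=pose(); f.append(o['wrist_force']); q.append(o['torque'])
print(o['eef_pos'],np.mean(f,0),np.mean(q,0))
E
```

```text
[ 0.59384015 -0.12097581  0.28035385] [-2.35255701  0.65435988  4.65185037] [0.13538097 0.40838669 0.02241848]
```

Call:
{"op": "move_arm", "data": {
  "rows": "0 0 -0.03 0 0 0 0; 0 0 0 0 0 0 0; 0 0 0 0 0 0 0.15; 0 0 0 0 0 0 0.2; 0 0 0 0 0 0 0.3; 0 0 0 0 0 0 0.5; 0 0 0 0 0 0 0.5; 0 0 0 0 0 0 0.5; 0 0 0 0 0 0 0.5"
}}

```text
time_s: 17.95
eef_pos: [0.5937, -0.1209, 0.2802]
eef_rot: [0.0, 0.703, 0.711, 0.0]
wrist_force: [0.2, 0.1, 0.7]
opening: 0.501
```

```bash
python3 - <<'E'
from h import *
w=cam('wrist'); save(w,'w9.png'); s=cam('side'); o,T=pose(); print(o['eef_pos'],o['wrist_force'],o['opening'])
im=cv2.resize(s['color'][165:265,285:385],None,fx=6,fy=6,interpolation=cv2.INTER_CUBIC); cv2.imwrite('pics/s9.png',im)
E
```

```text
[ 0.59372923 -0.12092891  0.28023991] [ 0.16911901 -0.06520978 -0.81311621] 0.5039304031323065
```

View pics/s9.png

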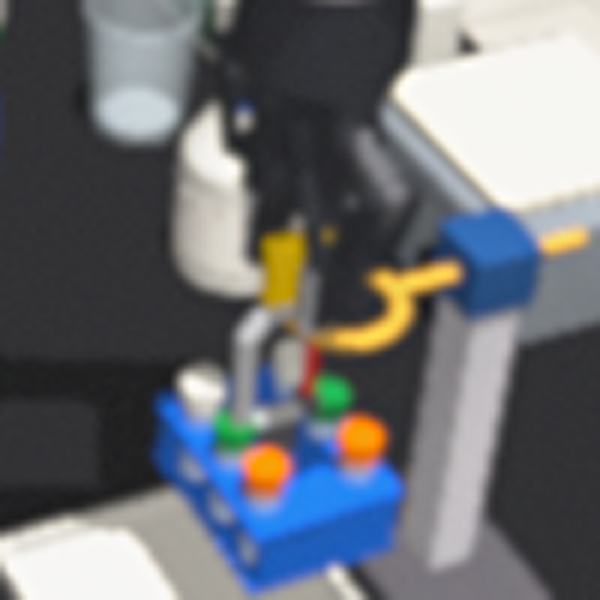

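View pics/w9.png

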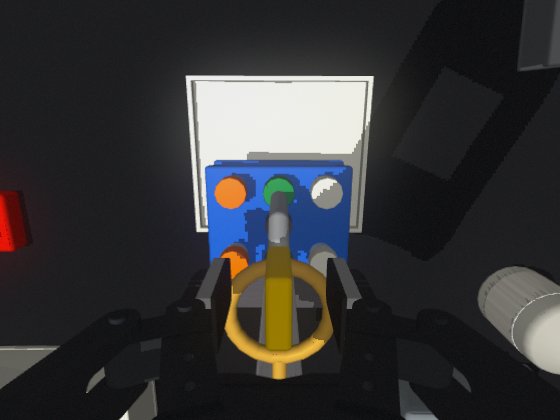

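It has been let go and hangs centred and level: the tab at (279,300) is over the ring's front arc and the fingers are open clear of it. I withdraw straight up.

Call:
{"op": "move_arm", "data": {
  "rows": "0 0 -0.3 0 0 0 0.5; 0 0 -0.6 0 0 0 0.5; 0 0 -1 0 0 0 0.5; 0 0 -2 0 0 0 0.5; 0 0 -3 0 0 0 0.5; 0 0 -3 0 0 0 0.5; 0 -3 -2 0 0 0 0.5; 0 -4 0 0 0 0 0.5; 0 -4 0 0 0 0 0.5; 0 -3 0 0 0 0 0.5; 0 0 0 0 0 0 0.5; 0 0 0 0 0 0 0.5; 0 0 0 0 0 0 0.5; 0 0 0 0 0 0 0.5"
}}

```text
time_s: 19.45
eef_pos: [0.4545, -0.1225, 0.3993]
eef_rot: [0.0, 0.703, 0.711, 0.0]
wrist_force: [-1.2, -0.9, 0.1]
opening: 0.498
```

```bash
python3 - <<'E'
from h import *
s0=cam('side')['color']; w=cam('wrist'); save(w,'w10.png'); t=cam('top');save(t,'t10.png'); s=cam('side'); o,T=pose(); print(o['time_s'],o['eef_pos'],o['wrist_force'],'diff',cv2.absdiff(s0,s['color'])[150:290,270:390].max())
im=cv2.resize(s['color'][165:265,285:385],None,fx=6,fy=6,interpolation=cv2.INTER_CUBIC)
b=np.array([.5945,-.121,.081])
for d in [(0,0,.114),(.014,0,.106),(.013,0,.062),(-.038,-.05,0),(.038,-.05,0)]:
    cv2.circle(im,tuple(int(v) for v in (proj(s,b+d)-[285,165]+.5)*6),3,(255,0,255),-1)
cv2.imwrite('pics/s10.png',im)
E
```

```text
19.65 [ 0.45411502 -0.12233663  0.39890928] [ 0.26534223  0.3427907  -0.14021904] diff 20
```

View pics/s10.png

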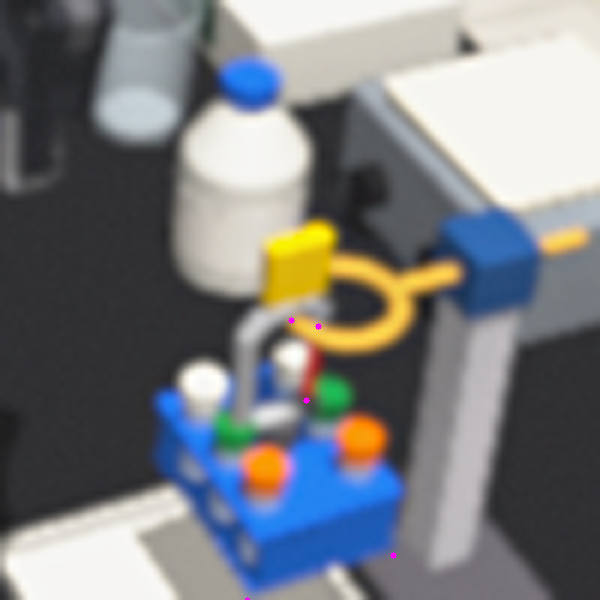

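View pics/t10.png

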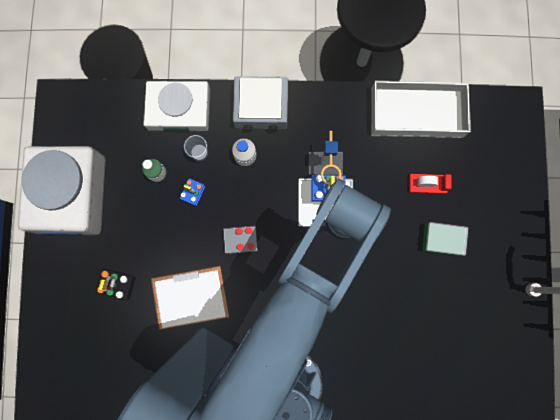

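The caddy hangs level from the front arc, the red gate stands upright under the bar, and the bystanders are where they were. I let it settle for a second and check for motion before handing in.

Call:
{"op": "move_arm", "data": {
  "rows": "0 0 0 0 0 0 0.5; 0 0 0 0 0 0 0.5; 0 0 0 0 0 0 0.5; 0 0 0 0 0 0 0.5; 0 0 0 0 0 0 0.5; 0 0 0 0 0 0 0.5; 0 0 0 0 0 0 0.5; 0 0 0 0 0 0 0.5; 0 0 0 0 0 0 0.5; 0 0 0 0 0 0 0.5"
}}

```text
time_s: 20.65
eef_pos: [0.4537, -0.1224, 0.3992]
eef_rot: [-0.0, 0.703, 0.711, -0.0]
wrist_force: [0.4, -0.4, -0.6]
opening: 0.497
```

```bash
python3 - <<'E'
from h import *
a=cam('side')['color']; cam('side');cam('side'); b=cam('side')['color']
d=cv2.absdiff(a,b); print(d[165:265,285:385].max(),d[165:265,285:385].mean(),'ref static',d[300:400,20:120].max(),d[300:400,20:120].mean())
c=cv2.absdiff(cv2.imread('pics/side0.png'),b); 
im=cv2.resize(b[165:265,285:385],None,fx=6,fy=6,interpolation=cv2.INTER_CUBIC); cv2.imwrite('pics/s11.png',im)
print(ctrl.hand_in())
E
```

```text
7 0.6574 ref static 5 0.8997333333333334
the job is handed in; nothing more can be done
None
```

View pics/s11.png

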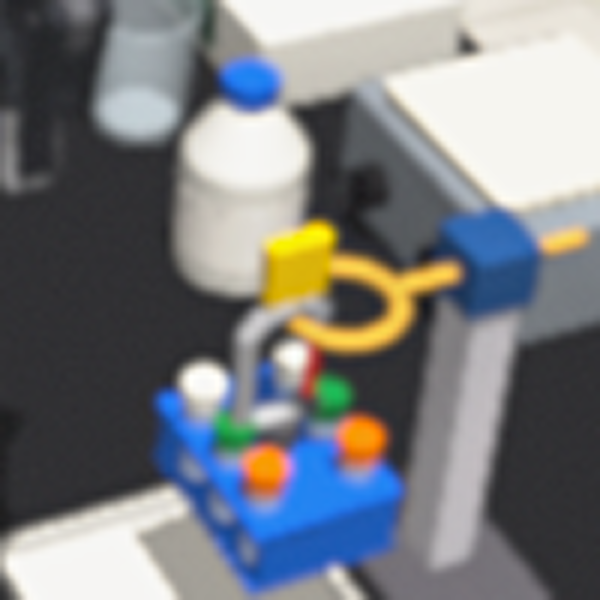

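The large blue caddy now hangs from the front of the brass eye with its gate shut. I handed the job in at about 21 s of the 64 s; no verdict is reported.

**What I did:** I gripped the yellow tab, lifted the caddy about 98 mm and carried it to the eye. The gate met the bar where the pictures predicted. I pressed it open about 19 mm, let the caddy down until the gate snapped shut and the crown sat on the bar, then let go and withdrew.

**Forces:** Pressing the gate took at most about 5 N. While seating the hook I pressed down a little too far, and the load on the eye reached about 7–8 N by the wrist reading, still well under 20 N.

**Last checks:** The side picture shows the caddy upright, the tab above the front arc, and the red gate standing shut under the bar. Nothing in it was moving beyond picture noise. The arm was well clear, and the bystanders looked unmoved in the top picture.

**Checks that disagreed:** My projected caddy corners came out 1–2 pixels (a few mm) low in the final side picture. The gate angle and the bystanders' positions were judged only by eye.

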